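Release the latched filter cartridge and lift it out

TASK

The filter cartridge in the small water-filter unit is due for a change. Press the cartridge's sprung release tab inward, towards the rear of the unit where the two hose ports are, and lift the cartridge out while you hold the tab in; neither force the tab nor yank at the latch. Then set the cartridge down gently, upright, on the middle of the leather coaster and let go, without disturbing the lemons, the jigger or the corkscrew.

Things in the scene. Friction and masses are not known exactly. Their poses are not given: they have to be found in the camera images.
- filter_unit: Water-filter unit: low grey plastic box, 130 x 110 x 60 mm (x, y, z), fixed to the worktop. Origin: centre of its underside; z up; +x runs from its front (dark intake slots) to its rear (two steel hose ports standing out 14 mm). In its top a recess of 83 x 55 mm (x, y) about the origin, floor at z = 30 mm, rim at 60 mm, holds the cartridge.
- cartridge: Filter cartridge: white plastic block 80 x 52 x 30 mm (x, y, z), 0.2 to 0.4 kg with its latch, loose in the recess with about 1.5 mm clearance all round, top flush with the rim. Origin: centre of its underside; axes as the unit's. Its only grip is the release tab. A force over 22 N between cartridge and unit, pressing or pulling, damages the latch.
- tab_middle (a point): Point on the cartridge's block (0, 0, 47 mm): middle of the release tab's range, at half its height. The tab: upright white thumb piece, 30 (x) x 14 (y) x 31 mm, at z = 31 to 62 mm of the cartridge, free all round; grip it across y. It slides along x, the first 18 mm at most as loose play (under 1 N) that is not measured: it rests anywhere within 9 mm either side of this point.
- bolt (a point): Point on the block's front face (-40, 0, 14 mm) where the steel bolt (8 mm high) stands out 7.5 mm. Pressed to +x, the tab takes up its play, the block slides to the recess's rear wall, then a spring (3 N, +0.9 N/mm) yields and draws the bolt in: free after 4.5 mm (about 7 N, plus friction), hard stop at 6 mm (8.4 N). 9 to 12 N is ample. Let go, it springs out again.
- keeper (a point): Point on the unit (-41.5, 0, 50 mm): edge of the solid keeper in the recess's front wall, under which the bolt hooks. The bolt's top lies 2 mm below it, so the cartridge rises 2 mm and then is held unless the bolt is drawn in.
- coaster: Round brown leather coaster, 96 mm across, 8 mm thick, fixed flat on the worktop. Origin at the centre of its underside.
- lemon_a: Yellow lemon, 55 x 75 x 55 mm, loose, lying near the back of the free worktop; leave alone. Origin at its underside.
- lemon_b: Yellow lemon, 52 x 72 x 53 mm, loose, lying near the front edge of the worktop; leave alone. Origin at its underside.
- jigger: Brass double jigger, 44 mm across, 91 mm tall, loose, standing towards the back; leave alone. Origin at the centre of its underside.
- corkscrew: Folded corkscrew, 115 x 18 x 12 mm, loose, lying towards the left; leave alone. Origin at its underside.

How it is judged:
On the way:
1. the cartridge is lifted clear out of the unit's recess (z of cartridge in the frame of filter_unit above 0.07 m), for 0.2 s.
At the end, for the whole second after the job is handed in: The cartridge stands upright (within 0.1 rad) and at rest on the coaster's top (8 mm, within 4 mm), its centre within 20 mm of the coaster's centre, released (horizontal distance between cartridge and coaster below 0.02 m and z of cartridge in the frame of coaster between 0.004 and 0.012 m and angle between cartridge's own z axis and vertical below 0.1 rad and linear speed of cartridge below 0.02 m/s); the robot touches nothing.
It fails at once if cartridge and unit press on one another with more than 22 N (tab forced or latch yanked) (contact force between cartridge and filter_unit above 22 N).
It fails at once if the cartridge is put down hard: more than 25 N on the coaster (contact force between cartridge and coaster above 25 N).
It fails at once if a lemon, the jigger or the corkscrew is moved by more than 30 mm (distance of any of lemon_a, lemon_b, jigger, corkscrew from where it was at the start of the episode above 0.03 m).
It also fails if it takes over 69 s, if anything falls off the work surface, if the arm or the gripper's body presses on something with over 40 N, if the wrist force passes 120 N, or if a joint passes its speed limit or range.

ROBOT

A 6-joint arm with a two-finger parallel gripper is mounted at the origin on a cart in front of the work surface, level with it; the furniture and walls round the work are solid. World frame = base frame: x ahead of the robot, y to its left, z up, the work surface at z = 0. Lengths are in m, angles in rad, forces in N, time in s.
With the tool pointing down it reaches from about 0.3 to 0.775 m from the base axis. Payload 14.6 kg.
Tool frame: the origin (TCP) lies at the very end of the fingers, on their centre line; the grasp point (between the pads) lies 19 mm behind it; x points along the fingers, y is the direction in which the jaws open and shut, and the axes are right-handed (so a half turn about x gives the same grasp; the last joint's range is limited). The gripper opens to 94 mm and grips with 3 to 60 N. Pads are 16 mm wide; open, the fingers measure 119 mm over their backs; the gripper's body (75 mm by 177 mm) begins 78 mm behind the grasp point.
Start: joints at [1.083, 0.3, 1.521, -0, 1.321, -0.067], TCP at [0.225, 0.502, 0.205] pointing down, gripper open.
Joint ranges: [-3.03, 3.03], [-0.79, 2.21], [0.23, 2.52], [-1.04, 4.18], [0, 3.07], [-2.55, 2.55]. Speed limits (rad/s): [2.22, 2.22, 2.57, 3.14, 3.14, 3.14].

INTERFACE

Orientations are given as [roll, pitch, yaw] about the fixed x, y, z axes, in that order (R = Rz(yaw) Ry(pitch) Rx(roll)).
In Python, from station import ctrl, viewer, hand_in gives the robot as it stands. The module is installed in compiled form; this text tells all that it offers.
- The arm moves only by the tool play_rows, never from a script. Its argument "deltas" is a list that holds one entry, the list of rows, each a list of 7 numbers: the shift along the tool's x, y, z in mm, then the turn, a rotation vector about the tool's x, y, z in rad, then the finger opening in mm, from 0 to 94. In form: [[[dx, dy, dz, ax, ay, az, gripper], ...]]. A call has 1 to 10 rows; each row shifts and turns the commanded pose from where the row before left it, along the tool's axes as they then stand; what a row does not reach is not made up. A row lasts 1/10 s, in which the tool goes at most 50 mm and 8.59 degrees, less where a joint would pass 70% of its speed; a pose out of reach is approached as far as the arm can. A call with a gripper value outside its range is refused whole. The fingers move at their own pace and stop on an object; "grip_force" is the grip in N (left out, the last holds). Time passes only in rows, so rows that do not move let the fingers close. It gives the time, the measured TCP pose, the force and the opening at its end, in the units of the state.
- ctrl.get_obs(): the state, without advancing time (a new reading comes with each control period).
- viewer.camera(name): name is "scene" or "top" or "wrist"; returns a dict with "img" (400x640x3 uint8, red, green, blue), "fx", "fy", "cx", "cy" (pixels), "rvec" (rotation vector, rad) and "tvec" (3), from world to camera coordinates, as OpenCV has them. Camera axes: x right, y down, z forward; pixel columns grow to the right and rows downward; lengths in m; the calibration is good to about 2 mm. A picture is of the moment at which its call begins. There is no depth.
- hand_in(): hands the job in, once; it reports no verdict.
The state is a dict: "time_s": time; "qpos": joint angles; "joint_vel": joint speeds; "tau": joint torques, N m; "ee_pos": TCP position; "eef_rot": TCP orientation; "force": force on the tool from outside, world axes, zero at the start; "moment": the same for the moment, N m; "grip_width": finger opening in m.
Only numpy, scipy, OpenCV 4.12 (cv2) and the standard library are available. Lean on these libraries where they do the work, as an engineer would, in place of code of your own. Each camera call takes 0.05 s, during which the arm holds its last target.

## Working session

There is one attempt and no reset: what is moved stays moved. The work goes in short steps, Python scripts to look and compute and a tool call to move; the robot and the scene stay as the last step left them, time stands still between calls to the robot, and variables do not carry over. Pictures are saved under pics/ and viewed, and the job is handed in when it is done.

Besides the shell and the picture viewer there is one more tool, called after ">>>" as a command line: name --argument value ..., lists and objects as JSON in quotes. play_rows: Moves the arm, as the interface text tells. Its arguments: {"type":"object","properties":{"deltas":{"type":"array","items":{"type":"array","items":{"type":"array","items":{"type":"number"}}}},"grip_force":{"type":"number"}},"required":["deltas"]}

```bash
mkdir -p pics; python3 - <<'E'
from station import ctrl, viewer
import cv2,numpy as np
for n in ["scene","top","wrist"]:
    c=viewer.camera(n); cv2.imwrite(f"pics/{n}0.png",c["img"][:,:,::-1])
    np.save(f"pics/{n}0.npy",c,allow_pickle=True)
    print(n,c["fx"],c["fy"],c["cx"],c["cy"],c["rvec"],c["tvec"])
print(ctrl.get_obs())
E
```

```text
scene 468.4151808366491 468.4151808366491 308.8686746668503 206.16913585954453 [ 1.9027993  -0.70766636  0.48892734] [-0.25683397  0.23626304  0.71353296]
top 412.99726592111784 412.99726592111784 320.38421453529355 201.10412590853898 [ 2.14320062 -2.11407433  0.22077777] [0.1476556  0.49685404 1.02981648]
wrist 343.28012997830297 343.28012997830297 321.8686844181185 198.9442573612547 [-2.45681896 -1.5918225  -0.19545245] [-0.54951327 -0.02470982  0.39051631]
{'time_s': 0.15, 'qpos': array([ 1.08337199e+00,  3.00315736e-01,  1.52144791e+00, -8.35804841e-06,
        1.32069447e+00, -6.65805884e-02]), 'joint_vel': array([ 0.0023846 , -0.00152667, -0.00276104, -0.00125042, -0.00184859,
       -0.00074271]), 'tau': array([-1.02823709e-03, -5.31958938e+01, -3.52818882e+01,  7.08572287e-02,
        2.35610950e-02, -9.34601576e-05]), 'ee_pos': array([0.22459141, 0.50183175, 0.20502789]), 'eef_rot': array([-1.62802235,  1.56993083, -2.04886402]), 'force': array([-0.62370752,  0.14816264,  0.6913548 ]), 'moment': array([0.00764198, 0.03421026, 0.00958482]), 'grip_width': 0.09402470770492091}
```

View pics/top0.png

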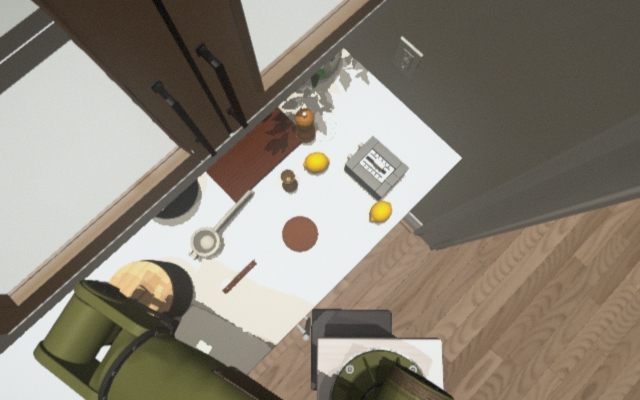

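View pics/scene0.png

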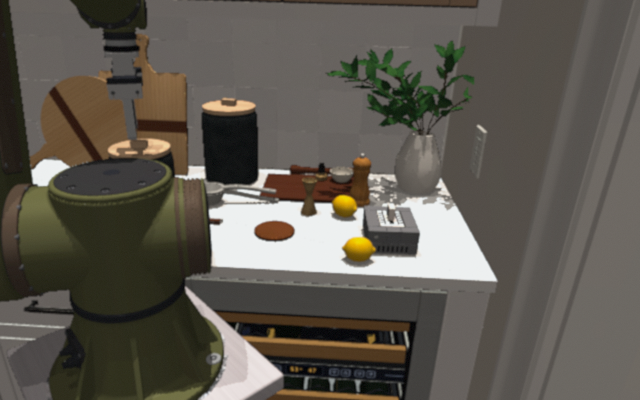

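View pics/wrist0.png

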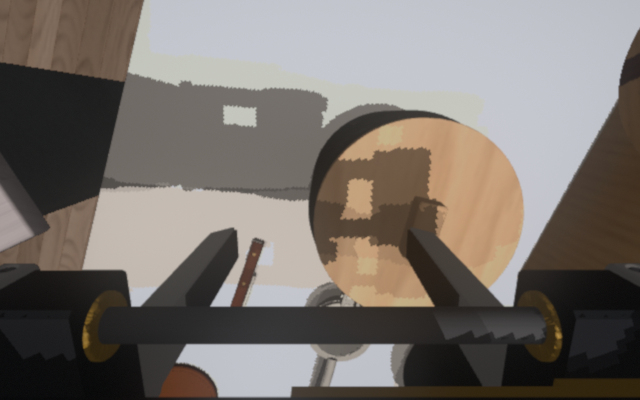

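```bash
cat > h.py <<'E'
import numpy as np,cv2
from scipy.spatial.transform import Rotation as Ro
def ray(c,u,v,z):
    R=cv2.Rodrigues(np.array(c["rvec"]))[0];t=np.array(c["tvec"]).ravel()
    d=R.T@np.array([(u-c["cx"])/c["fx"],(v-c["cy"])/c["fy"],1]);o=-R.T@t
    return o+d*(z-o[2])/d[2]
def proj(c,P):
    K=np.array([[c["fx"],0,c["cx"]],[0,c["fy"],c["cy"]],[0,0,1.]])
    return cv2.projectPoints(np.array(P,float).reshape(-1,3),np.array(c["rvec"]),np.array(c["tvec"]),K,None)[0].reshape(-1,2)
def load(n): return np.load(f"pics/{n}.npy",allow_pickle=True).item()
E
python3 - <<'E'
from h import *
c=load("top0"); im=c["img"][:,:,::-1].copy()
s=load("scene0")["img"][:,:,::-1]
a=cv2.resize(im[120:210,330:420],(720,720),interpolation=cv2.INTER_NEAREST)[:590]
cv2.imwrite("pics/topcrop.png",cv2.resize(im[125:205,330:430],(800,600)[0:2] if 0 else (750,600),interpolation=cv2.INTER_CUBIC))
cv2.imwrite("pics/scenecrop.png",cv2.resize(s[190:270,340:440],(750,600),interpolation=cv2.INTER_CUBIC))
hsv=cv2.cvtColor(im,cv2.COLOR_BGR2HSV)
m=cv2.inRange(hsv,(0,80,60),(15,255,200)); m[:215]=0;m[252:]=0;m[:,:280]=0;m[:,322:]=0
cn=max(cv2.findContours(m,0,2)[0],key=cv2.contourArea)
e=cv2.fitEllipse(cn);print("coaster",e,ray(c,*e[0],.008))
my=cv2.inRange(hsv,(18,150,120),(35,255,255))
for k in cv2.findContours(my,0,2)[0]:
    if cv2.contourArea(k)>100:
        e=cv2.fitEllipse(k);print("lemon",e,ray(c,*e[0],.027))
for p in [(289,180),(240,276)]:print(ray(c,*p,0.0))
print(ray(c,377,167,.06), ray(c,461,157,0),ray(c,430,190,0))
o=-cv2.Rodrigues(np.array(c["rvec"]))[0].T@np.array(c["tvec"]).ravel();print("cam",o)
E
```

```text
coaster ((299.5184326171875, 233.55776977539062), (33.42307662963867, 34.001399993896484), 70.59700775146484) [0.41349527 0.20824268 0.008     ]
lemon ((380.2071838378906, 211.55052185058594), (17.47672462463379, 23.107023239135742), 45.97916793823242) [ 0.47276496 -0.00450909  0.027     ]
lemon ((315.88946533203125, 161.70376586914062), (17.22713851928711, 23.045921325683594), 81.83915710449219) [0.60669049 0.16759545 0.027     ]
[0.56130351 0.24051801 0.        ]
[0.3007476  0.36183073 0.        ]
[0.58535579 0.00745175 0.06      ] [ 0.63519774 -0.23757568  0.        ] [ 0.53937686 -0.14693167  0.        ]
cam [0.2909341  0.17046026 1.10249206]
```

View pics/topcrop.png

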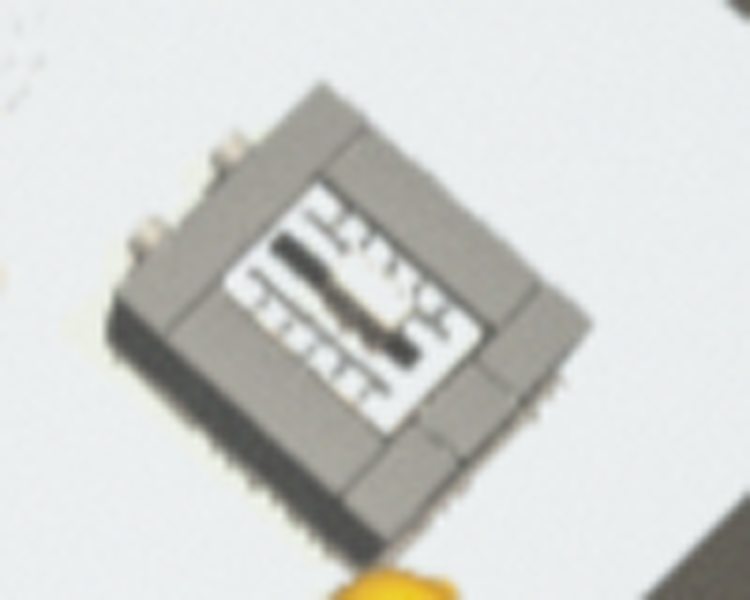

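View pics/scenecrop.png

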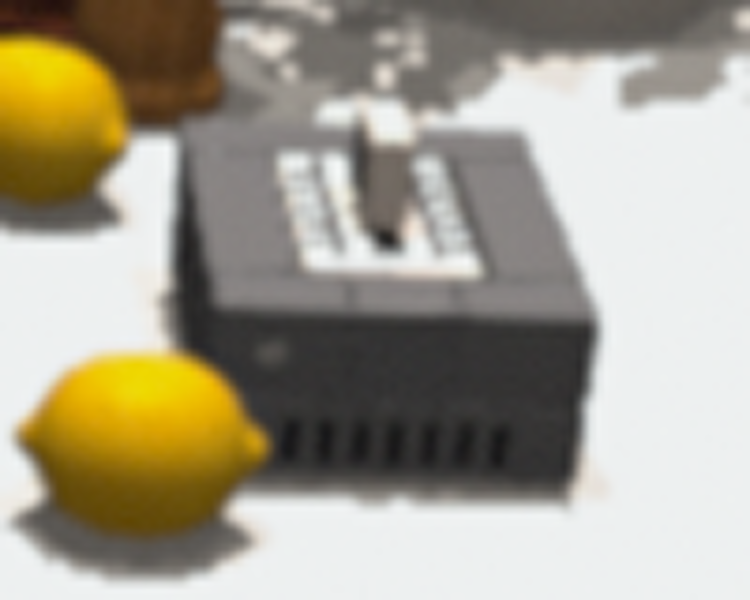

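```bash
python3 - <<'E'
from h import *
c=load("top0")
f=lambda p:ray(c,330+p[0]/7.5-.5+.07,125+p[1]/7.5-.5+.07,.06)[:2]
U=[f(p) for p in [(322,85),(115,300),(375,535),(592,320)]]
C=[f(p) for p in [(320,183),(225,280),(387,437),(490,330)]]
for Q in (U,C):
    Q=np.array(Q);print(Q,Q.mean(0))
    x=((Q[0]+Q[1])-(Q[2]+Q[3]))/2;y=((Q[1]+Q[2])-(Q[0]+Q[3]))/2
    print(np.linalg.norm(x),np.linalg.norm(y),np.arctan2(x[1],x[0]),np.arctan2(-y[0],y[1]))
# tab top in top view, z= .03+.062
for p in [(330,250),(420,320),(372,285)]: print(ray(c,330+p[0]/7.5,125+p[1]/7.5,.092))
s=load("scene0")
for p in [(362,120),(410,120),(385,130),(390,100)]: print(ray(s,340+p[0]/7.5,190+p[1]/7.5,.092))
o=load("wrist0")
from station import ctrl
ob=ctrl.get_obs();print(Ro.from_euler("xyz",ob["eef_rot"]).as_matrix())
E
```

```text
[[ 0.67072006  0.01823619]
 [ 0.59051867  0.09161499]
 [ 0.50815069  0.00187628]
 [ 0.58611345 -0.07536344]] [0.58887572 0.00909101]
0.1239893768621615 0.10920374885518842 0.8320760513480967 0.809830030355689
[[ 0.63444323  0.01937455]
 [ 0.59842336  0.05310033]
 [ 0.54291157 -0.00282116]
 [ 0.58189332 -0.03949968]] [0.58941787 0.00753851]
0.07882796449760703 0.05143444535449352 0.8156056737390028 0.8170048135741637
[0.59905828 0.01980134 0.092     ]
[ 0.57495327 -0.01042796  0.092     ]
[0.58696473 0.00567732 0.092     ]
[0.5833285  0.00724488 0.092     ]
[ 0.59455229 -0.00172227  0.092     ]
[ 0.58306262 -0.00164654  0.092     ]
[0.60139061 0.01137499 0.092     ]
[[-3.98183342e-04  4.08528664e-01  9.12745404e-01]
 [-7.68460376e-04  9.12745082e-01 -4.08528855e-01]
 [-9.99999625e-01 -8.64078061e-04 -4.95017964e-05]]
```

>>> play_rows --deltas '[[[0,-15,27,0,0,0,94],[0,-15,27,0,0,0,94],[0,-15,27,0,0,0,94],[0,-15,27,0,0,0,94],[0,-15,27,0,0,0,94],[0,-15,27,0,0,0,94],[0,-15,27,0,0,0,94],[0,-15,27,0,0,0,94],[0,-15,27,0,0,0,94],[0,-15,27,0,0,0,94]]]' --grip_force 25

```text
time_s: 1.15
ee_pos: [0.4104, 0.2537, 0.2054]
eef_rot: [-2.366, 1.571, -2.787]
force: [0.3, 0.3, 0.1]
grip_width: 0.0936
```

>>> play_rows --deltas '[[[0,-15,26,0,0,0,94],[0,-15,26,0,0,0,94],[0,-15,26,0,0,0,94],[0,-15,26,0,0,0,94],[0,-15,26,0,0,0,94],[0,-15,26,0,0,0,94],[0,-15,26,0,0,0,94],[0,-15,26,0,0,0,94],[0,-15,26,0,0,0,94],[0,-15,26,0,0,0,94]]]'

```text
time_s: 2.15
ee_pos: [0.5864, 0.0106, 0.2052]
eef_rot: [-2.793, 1.57, 3.069]
force: [-0.0, 0.4, 0.7]
grip_width: 0.0943
```

>>> play_rows --deltas '[[[0,0,0,0.14,0,0,94],[0,0,0,0.14,0,0,94],[0,0,0,0.14,0,0,94],[0,0,0,0.14,0,0,94],[0,0,0,0.14,0,0,94],[0,0,0,0.14,0,0,94],[0,0,0,0.14,0,0,94],[0,0,0,0.14,0,0,94],[0,0,0,0.14,0,0,94],[0,0,0,0.14,0,0,94]]]'

```text
time_s: 3.15
ee_pos: [0.5857, 0.0117, 0.2051]
eef_rot: [-1.406, 1.57, 3.05]
force: [0.4, -0.3, -0.1]
grip_width: 0.0938
```

>>> play_rows --deltas '[[[0,0,0,0.1,0,0,70],[0,0,0,0.1,0,0,60],[0,0,0,0.1,0,0,50],[0,0,0,0.1,0,0,44],[0,0,0,0.1,0,0,44],[0,0,0,0,0,0,44],[0,0,0,0,0,0,44],[0,0,0,0,0,0,44]]]'

```text
time_s: 3.95
ee_pos: [0.5858, 0.0117, 0.2053]
eef_rot: [-0.722, 1.571, -3.04]
force: [0.2, 0.7, 0.4]
grip_width: 0.0442
```

```bash
python3 - <<'E'
from station import ctrl, viewer
from h import *
for n in ["wrist","scene"]:
    c=viewer.camera(n); cv2.imwrite(f"pics/{n}1.png",c["img"][:,:,::-1])
    np.save(f"pics/{n}1.npy",c,allow_pickle=True)
ob=ctrl.get_obs();print(ob,Ro.from_euler("xyz",ob["eef_rot"]).as_matrix())
s=c["img"][:,:,::-1]
cv2.imwrite("pics/scenecrop1.png",cv2.resize(s[190:270,340:440],(750,600),interpolation=cv2.INTER_CUBIC))
E
```

```text
{'time_s': 4.05, 'qpos': array([-4.25771656e-02,  3.80486011e-01,  1.41365049e+00, -1.61459883e-05,
        1.34747955e+00,  7.06056467e-01]), 'joint_vel': array([ 0.00085078,  0.00023792, -0.00027832,  0.00067728,  0.001079  ,
        0.00863597]), 'tau': array([-8.01935475e-04, -5.81127584e+01, -3.56563389e+01,  6.52193581e-02,
       -3.52911826e-02, -4.03013255e-02]), 'ee_pos': array([0.58588382, 0.01166858, 0.20542794]), 'eef_rot': array([-0.27240991,  1.57076812, -2.5918363 ]), 'force': array([0.68075886, 0.10819285, 0.03691236]), 'moment': array([-0.04123721,  0.17985855, -0.02756229]), 'grip_width': 0.04418152720601001} [[-2.40463656e-05  7.32621988e-01 -6.80635748e-01]
 [-1.47348924e-05 -6.80635749e-01 -7.32621988e-01]
 [-1.00000000e+00 -7.58780172e-06  2.71619222e-05]]
```

View pics/wrist1.png

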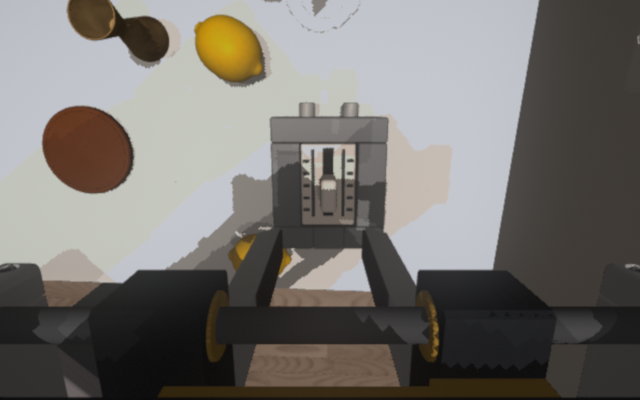

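```bash
python3 - <<'E'
from h import *
c=load("wrist1");im=c["img"][:,:,::-1]
cv2.imwrite("pics/wcrop1.png",cv2.resize(im[95:245,260:400],(560,600),interpolation=cv2.INTER_CUBIC))
R=cv2.Rodrigues(np.array(c["rvec"]))[0];print("cam",-R.T@np.array(c["tvec"]).ravel(),R[2])
E
```

```text
cam [0.63314897 0.06377782 0.38430471] [-0.1654824  -0.17920622 -0.96979416]
```

View pics/wcrop1.png

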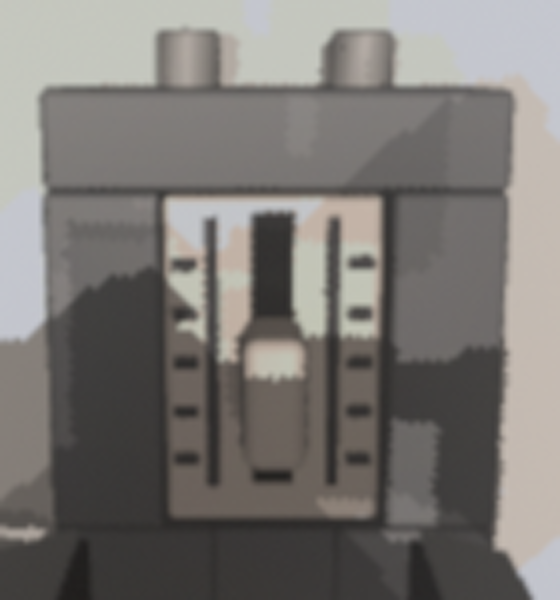

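View pics/scenecrop1.png

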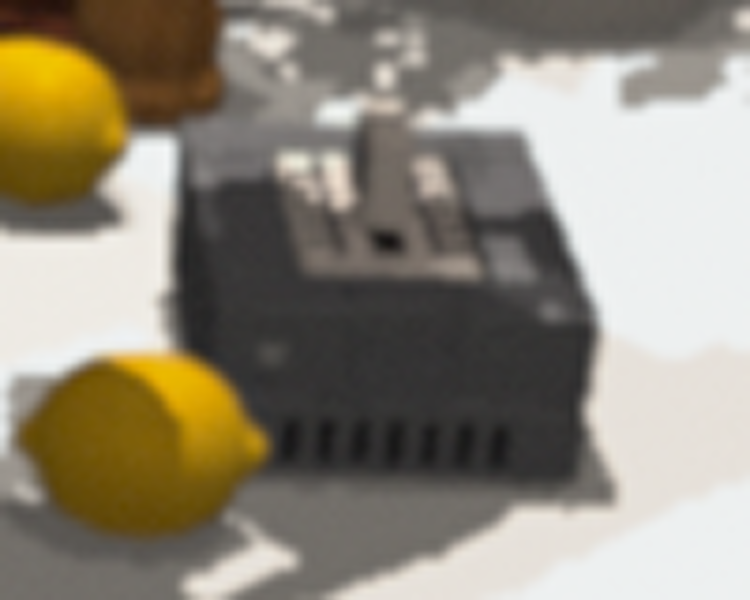

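```bash
python3 - <<'E'
from h import *
c=load("wrist1")
f=lambda p,z:ray(c,260+p[0]/4-.4,95+p[1]/4-.4,z)[:2]
C=np.array([f(p,.06) for p in [(164,195),(384,193),(381,520),(169,520)]])
x=((C[0]+C[1])-(C[2]+C[3]))/2;y=((C[0]+C[3])-(C[1]+C[2]))/2
print(C.mean(0),np.linalg.norm(x),np.linalg.norm(y),np.arctan2(x[1],x[0]),np.arctan2(-y[0],y[1]))
U=[f(p,.06) for p in [(43,88),(513,88)]];u=U[0]-U[1];print(U,np.linalg.norm(u),np.arctan2(-u[0],u[1]))
yaw=.818;ux=np.array([np.cos(yaw),np.sin(yaw)]);uy=np.array([-ux[1],ux[0]])
print("center from rear edge",(U[0]+U[1])/2-.065*ux)
c0=C.mean(0)
for p in [(275,338),(275,470),(243,400),(307,400)]:
    q=f(p,.092);print(q,(q-c0)@ux,(q-c0)@uy)
E
```

```text
[0.59170073 0.00980327] 0.08015787814684926 0.052046207140457705 0.8303251161349449 0.827067304981409
[array([0.59618125, 0.09322348]), array([0.6753113 , 0.01979251])] 0.1079521746965084 0.8227368764050212
center from rear edge [0.59130694 0.0090723 ]
[0.59942819 0.01892842] 0.011942478418953264 0.0005993505890511415
[ 0.57930167 -0.00296178] -0.017792692177545696 0.00032134600357324405
[0.58496379 0.01354167] -0.001877712937414953 0.00747235716733023
[0.59522767 0.00401434] -0.0018133360009389783 -0.006531680394576822
```

>>> play_rows --deltas '[[[10,2.7,1,0,0,0,44],[15,2.7,1,0,0,0,44],[15,0,0,0,0,0,44],[15,0,0,0,0,0,44],[15,0,0,0,0,0,44],[15,0,0,0,0,0,44],[10,0,0,0,0,0,40],[5,0,0,0,0,0,40],[0,0,0,0,0,0,40],[0,0,0,0,0,0,40]]]'

```text
time_s: 5.05
ee_pos: [0.5887, 0.0065, 0.1059]
eef_rot: [2.258, 1.57, -0.063]
force: [0.4, -0.3, 0.2]
grip_width: 0.0399
```

```bash
python3 - <<'E'
from station import ctrl, viewer
from h import *
c=viewer.camera("wrist");np.save("pics/wrist2.npy",c,allow_pickle=True)
cv2.imwrite("pics/wrist2.png",c["img"][:,:,::-1])
s=viewer.camera("scene")["img"][:,:,::-1]
cv2.imwrite("pics/scenecrop2.png",cv2.resize(s[160:260,330:450],(720,600),interpolation=cv2.INTER_CUBIC))
E
```

```text
(no output)
```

View pics/wrist2.png

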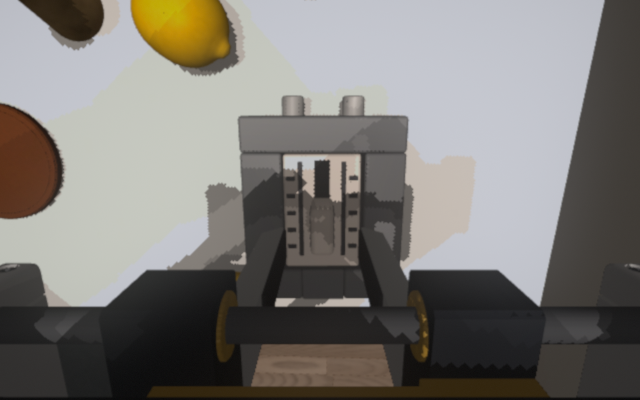

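View pics/scenecrop2.png

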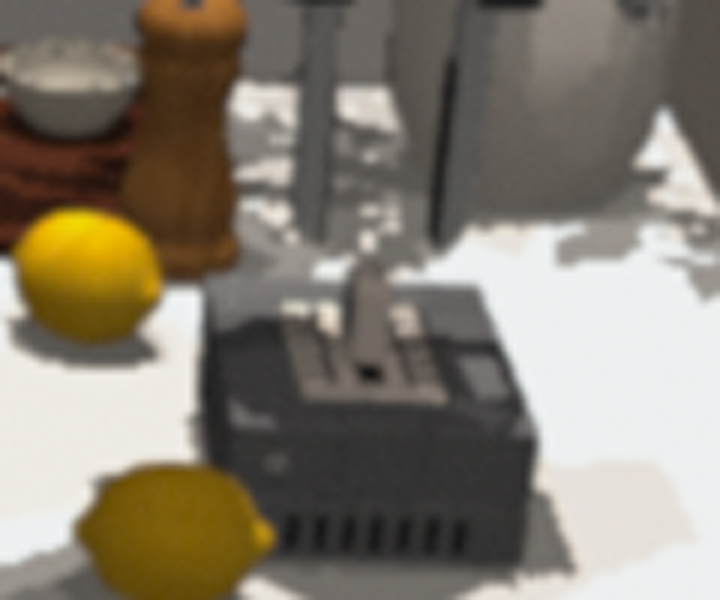

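>>> play_rows --deltas '[[[8,0,0,0,0,0,36],[8,0,0,0,0,0,32],[8,0,0,0,0,0,30],[7,0,0,0,0,0,30],[5,0,0,0,0,0,30],[4,0,0,0,0,0,30],[0,0,0,0,0,0,30],[0,0,0,0,0,0,30]]]' --grip_force 8

```text
time_s: 5.95
ee_pos: [0.5886, 0.0065, 0.0656]
eef_rot: [2.305, 1.571, -0.015]
force: [-0.1, 0.1, -0.2]
grip_width: 0.0298
```

```bash
python3 - <<'E'
from station import ctrl, viewer
from h import *
c=viewer.camera("wrist");np.save("pics/wrist3.npy",c,allow_pickle=True)
cv2.imwrite("pics/wrist3.png",cv2.resize(c["img"][100:300,200:440,::-1],(720,600)))
s=viewer.camera("scene")["img"][:,:,::-1]
cv2.imwrite("pics/scenecrop3.png",cv2.resize(s[160:260,330:450],(720,600),interpolation=cv2.INTER_CUBIC))
E
```

```text
(no output)
```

View pics/wrist3.png

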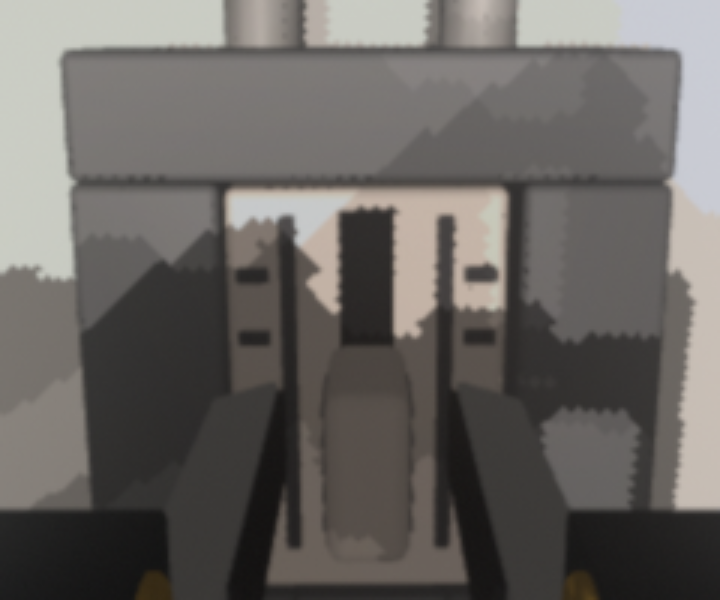

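View pics/scenecrop3.png

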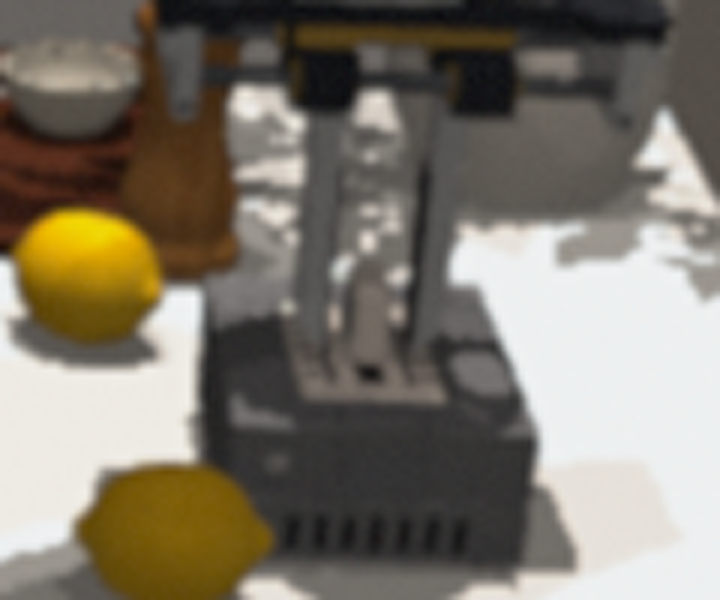

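Fingers straddle the tab centred (tab at x≈325–410 of the crop, fingers at 280/455). Close gently.

>>> play_rows --deltas '[[[0,0,0,0,0,0,24],[0,0,0,0,0,0,20],[0,0,0,0,0,0,17],[0,0,0,0,0,0,15],[0,0,0,0,0,0,13],[0,0,0,0,0,0,12],[0,0,0,0,0,0,10],[0,0,0,0,0,0,10]]]' --grip_force 8

```text
time_s: 6.85
ee_pos: [0.5885, 0.0065, 0.0655]
eef_rot: [2.191, 1.571, -0.129]
force: [-0.5, -0.3, 0.5]
grip_width: 0.0137
```

>>> play_rows --deltas '[[[0,0,0,0,0,0,8],[0,0,0,0,0,0,8],[0,0,0,0,0,0,8],[0,0,0,0,0,0,8]]]' --grip_force 30

```text
time_s: 7.25
ee_pos: [0.5885, 0.0065, 0.0655]
eef_rot: [2.039, 1.571, -0.282]
force: [0.4, 0.0, 1.2]
grip_width: 0.0139
```

```bash
python3 - <<'E'
from station import ctrl
o=ctrl.get_obs();print(o["force"],o["moment"],o["ee_pos"],o["grip_width"])
E
```

```text
[0.40738252 0.03804085 1.17578503] [-0.06107034  0.08997433 -0.01038746] [0.58850101 0.006511   0.06548505] 0.013902638047267171
```

>>> play_rows --deltas '[[[0,0,-1,0,0,0,8],[0,0,-1,0,0,0,8],[0,0,-1,0,0,0,8],[0,0,-1,0,0,0,8],[0,0,-1,0,0,0,8],[0,0,-1,0,0,0,8],[0,0,-1,0,0,0,8],[0,0,0,0,0,0,8]]]'

```text
time_s: 8.05
ee_pos: [0.5934, 0.0118, 0.0655]
eef_rot: [2.57, 1.571, 0.25]
force: [0.2, -0.0, 1.4]
grip_width: 0.0132
```

>>> play_rows --deltas '[[[0,0,-1,0,0,0,8],[0,0,-1,0,0,0,8],[0,0,0,0,0,0,8]]]'

```text
time_s: 8.35
ee_pos: [0.5947, 0.0132, 0.0655]
eef_rot: [2.436, 1.571, 0.115]
force: [1.0, -0.4, 2.3]
grip_width: 0.0137
```

>>> play_rows --deltas '[[[0,0,-1,0,0,0,8],[0,0,-1,0,0,0,8],[0,0,0,0,0,0,8]]]'

```text
time_s: 8.65
ee_pos: [0.5961, 0.0147, 0.0655]
eef_rot: [2.167, 1.571, -0.154]
force: [-0.2, -0.8, 1.4]
grip_width: 0.0136
```

>>> play_rows --deltas '[[[0,0,-1,0,0,0,8],[0,0,-1,0,0,0,8],[0,0,0,0,0,0,8]]]'

```text
time_s: 8.95
ee_pos: [0.5974, 0.0161, 0.0655]
eef_rot: [-0.113, 1.571, -2.433]
force: [-0.8, -0.6, 2.8]
grip_width: 0.014
```

>>> play_rows --deltas '[[[0,0,-1,0,0,0,8],[0,0,0,0,0,0,8]]]'

```text
time_s: 9.15
ee_pos: [0.5979, 0.0167, 0.0654]
eef_rot: [-0.344, 1.57, -2.665]
force: [-2.5, -2.0, 3.5]
grip_width: 0.0137
```

>>> play_rows --deltas '[[[0,0,-1,0,0,0,8],[0,0,-1,0,0,0,8],[0,0,0,0,0,0,8]]]'

```text
time_s: 9.45
ee_pos: [0.5993, 0.0182, 0.0654]
eef_rot: [-0.356, 1.57, -2.676]
force: [-3.2, -4.0, 4.0]
grip_width: 0.0139
```

>>> play_rows --deltas '[[[0,0,-1,0,0,0,8],[0,0,0,0,0,0,8],[0,0,0,0,0,0,8]]]'

```text
time_s: 9.75
ee_pos: [0.5999, 0.0188, 0.0654]
eef_rot: [-0.29, 1.57, -2.611]
force: [-4.6, -4.8, 4.2]
grip_width: 0.0138
```

```bash
python3 - <<'E'
from station import ctrl
o=ctrl.get_obs();print(o["force"],o["moment"],o["ee_pos"],o["grip_width"])
E
```

```text
[-4.56815613 -4.75834369  4.23132096] [-0.9802145   1.05272298  0.03276097] [0.59987128 0.01880069 0.06541203] 0.013799713385389266
```

>>> play_rows --deltas '[[[0,0,-0.6,0,0,0,8],[0,0,-0.6,0,0,0,8],[0,0,0,0,0,0,8]]]'

```text
time_s: 10.05
ee_pos: [0.6006, 0.0196, 0.0654]
eef_rot: [-0.256, 1.57, -2.576]
force: [-5.9, -5.5, 5.0]
grip_width: 0.014
```

>>> play_rows --deltas '[[[0,0,-0.5,0,0,0,8],[0,0,0,0,0,0,8]]]'

```text
time_s: 10.25
ee_pos: [0.6009, 0.0199, 0.0654]
eef_rot: [-0.336, 1.57, -2.657]
force: [-5.5, -5.5, 5.3]
grip_width: 0.0139
```

>>> play_rows --deltas '[[[0,0,-0.3,0,0,0,8],[0,0,0,0,0,0,8]]]'

```text
time_s: 10.45
ee_pos: [0.6011, 0.0201, 0.0654]
eef_rot: [-0.294, 1.57, -2.615]
force: [-5.6, -5.5, 5.8]
grip_width: 0.0139
```

>>> play_rows --deltas '[[[0,0,-0.5,0,0,0,8],[0,0,0,0,0,0,8],[0,0,0,0,0,0,8]]]'

```text
time_s: 10.75
ee_pos: [0.6014, 0.0204, 0.0654]
eef_rot: [-0.31, 1.569, -2.63]
force: [-5.5, -5.3, 5.4]
grip_width: 0.014
```

```bash
python3 - <<'E'
from station import ctrl,viewer
from h import *
c=viewer.camera("wrist");np.save("pics/wrist4.npy",c,allow_pickle=True)
cv2.imwrite("pics/wrist4.png",cv2.resize(c["img"][100:300,200:440,::-1],(720,600)))
o=ctrl.get_obs();print(o["force"],o["moment"],o["ee_pos"],o["grip_width"],o["eef_rot"])
E
```

```text
[-5.89118507 -4.68207246  6.55229054] [-1.26460151  1.40038573 -0.02704203] [0.6013869  0.02042731 0.06540665] 0.01350947752889008 [-0.28512515  1.56950059 -2.60594531]
```

View pics/wrist4.png

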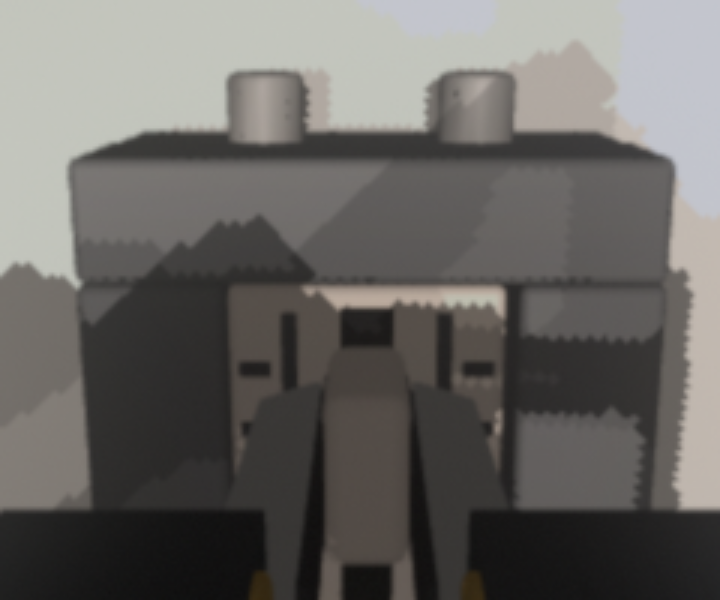

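```bash
python3 - <<'E'
from h import *
for n in ("wrist3","wrist4"):
    g=cv2.cvtColor(load(n)["img"],cv2.COLOR_RGB2GRAY).astype(float)
    print(n,g[205:300,316:328].mean(1).round().astype(int).tolist())
# cartridge in unit: rear edge rows
E
```

```text
wrist3 [40, 40, 40, 39, 39, 38, 35, 32, 32, 38, 58, 70, 71, 71, 71, 70, 71, 71, 71, 71, 71, 71, 71, 70, 71, 72, 75, 78, 80, 80, 81, 82, 82, 82, 82, 82, 82, 82, 82, 82, 82, 82, 82, 82, 81, 81, 81, 82, 81, 81, 81, 81, 81, 81, 81, 81, 81, 81, 81, 81, 81, 81, 81, 81, 81, 81, 81, 81, 81, 81, 81, 80, 81, 83, 88, 93, 96, 97, 98, 97, 92, 90, 94, 99, 99, 99, 99, 99, 94, 73, 46, 37, 38, 40, 45]
wrist4 [34, 34, 33, 33, 32, 30, 28, 26, 26, 28, 45, 61, 66, 67, 67, 66, 66, 66, 66, 67, 66, 66, 66, 67, 66, 67, 69, 72, 74, 76, 77, 77, 78, 78, 78, 78, 78, 78, 78, 78, 78, 78, 78, 78, 78, 78, 78, 78, 78, 78, 78, 78, 78, 78, 77, 77, 78, 78, 77, 77, 77, 77, 77, 77, 77, 77, 77, 77, 77, 77, 77, 77, 77, 77, 77, 77, 76, 76, 76, 76, 75, 72, 62, 41, 21, 18, 18, 18, 17, 18, 18, 18, 18, 18, 18]
```

>>> play_rows --deltas '[[[0,0,-0.4,0,0,0,8],[0,0,0,0,0,0,8],[0,0,0,0,0,0,8]]]' --grip_force 45

```text
time_s: 11.1
ee_pos: [0.6016, 0.0207, 0.0654]
eef_rot: [-0.3, 1.569, -2.621]
force: [-6.0, -6.1, 4.9]
grip_width: 0.0137
```

>>> play_rows --deltas '[[[0,0,-0.3,0,0,0,8],[0,0,0,0,0,0,8],[0,0,0,0,0,0,8]]]'

```text
time_s: 11.4
ee_pos: [0.6018, 0.0208, 0.0654]
eef_rot: [-0.301, 1.569, -2.622]
force: [-5.8, -5.9, 5.9]
grip_width: 0.0137
```

>>> play_rows --deltas '[[[0,0,-0.4,0,0,0,8],[0,0,0,0,0,0,8],[0,0,0,0,0,0,8]]]'

```text
time_s: 11.7
ee_pos: [0.6019, 0.0209, 0.0654]
eef_rot: [-0.297, 1.569, -2.617]
force: [-8.3, -7.9, 7.1]
grip_width: 0.0134
```

>>> play_rows --deltas '[[[0,0,-0.3,0,0,0,8],[0,0,0,0,0,0,8],[0,0,0,0,0,0,8]]]'

```text
time_s: 12.0
ee_pos: [0.6019, 0.021, 0.0654]
eef_rot: [-0.289, 1.568, -2.61]
force: [-7.9, -8.4, 7.4]
grip_width: 0.0137
```

>>> play_rows --deltas '[[[-0.5,0,0,0,0,0,8],[-0.5,0,0,0,0,0,8],[-0.5,0,0,0,0,0,8],[0,0,0,0,0,0,8]]]'

```text
time_s: 12.4
ee_pos: [0.6016, 0.021, 0.0657]
eef_rot: [-0.468, 1.567, -2.789]
force: [-4.9, -8.3, -3.3]
grip_width: 0.0138
```

>>> play_rows --deltas '[[[-0.5,0,0,0,0,0,8],[0,0,0,0,0,0,8]]]'

```text
time_s: 12.6
ee_pos: [0.6015, 0.0211, 0.066]
eef_rot: [-0.549, 1.567, -2.87]
force: [-4.3, -7.6, -4.2]
grip_width: 0.0134
```

>>> play_rows --deltas '[[[-0.4,0,0,0,0,0,8],[0,0,0,0,0,0,8]]]'

```text
time_s: 12.8
ee_pos: [0.6014, 0.0212, 0.0663]
eef_rot: [-0.594, 1.567, -2.914]
force: [-4.4, -6.8, -5.9]
grip_width: 0.0133
```

>>> play_rows --deltas '[[[-0.4,0,-0.1,0,0,0,8],[-0.3,0,-0.1,0,0,0,8],[0,0,0,0,0,0,8]]]'

```text
time_s: 13.1
ee_pos: [0.6014, 0.0213, 0.0668]
eef_rot: [-0.592, 1.566, -2.913]
force: [-5.4, -8.3, -5.7]
grip_width: 0.0137
```

>>> play_rows --deltas '[[[-0.4,0,-0.1,0,0,0,8],[-0.3,0,-0.1,0,0,0,8],[0,0,0,0,0,0,8]]]'

```text
time_s: 13.4
ee_pos: [0.6014, 0.0213, 0.0674]
eef_rot: [-0.579, 1.566, -2.899]
force: [-6.4, -7.6, -6.9]
grip_width: 0.0136
```

>>> play_rows --deltas '[[[-0.4,0,0,0,0,0,8],[-0.3,0,0,0,0,0,8],[0,0,0,0,0,0,8]]]'

```text
time_s: 13.7
ee_pos: [0.6014, 0.0213, 0.0681]
eef_rot: [-0.575, 1.566, -2.896]
force: [-5.7, -7.3, -6.6]
grip_width: 0.0137
```

>>> play_rows --deltas '[[[-0.4,0,-0.1,0,0,0,8],[-0.3,0,0,0,0,0,8],[0,0,0,0,0,0,8]]]'

```text
time_s: 14.0
ee_pos: [0.6014, 0.0213, 0.0687]
eef_rot: [-0.568, 1.566, -2.889]
force: [-5.4, -8.5, -6.7]
grip_width: 0.0135
```

>>> play_rows --deltas '[[[-0.4,0,-0.1,0,0,0,8],[-0.3,0,0,0,0,0,8],[0,0,0,0,0,0,8]]]'

```text
time_s: 14.3
ee_pos: [0.6014, 0.0213, 0.0694]
eef_rot: [-0.563, 1.565, -2.884]
force: [-6.0, -9.2, -6.8]
grip_width: 0.0133
```

```bash
python3 - <<'E'
from station import ctrl,viewer
from h import *
c=viewer.camera("wrist");np.save("pics/wrist5.npy",c,allow_pickle=True)
cv2.imwrite("pics/wrist5.png",cv2.resize(c["img"][100:300,200:440,::-1],(720,600)))
g=cv2.cvtColor(c["img"],cv2.COLOR_RGB2GRAY).astype(float)
print(g[205:300,316:328].mean(1).round().astype(int).tolist())
s=viewer.camera("scene")["img"][:,:,::-1]
cv2.imwrite("pics/scenecrop5.png",cv2.resize(s[180:260,340:436],(720,600),interpolation=cv2.INTER_CUBIC))
E
```

```text
[35, 34, 34, 33, 32, 31, 28, 26, 26, 28, 45, 60, 66, 66, 66, 66, 66, 66, 66, 66, 66, 66, 66, 66, 66, 67, 68, 71, 74, 76, 76, 77, 78, 78, 78, 78, 78, 78, 78, 78, 78, 78, 78, 78, 78, 78, 77, 77, 77, 78, 77, 78, 77, 77, 77, 77, 77, 77, 77, 77, 77, 77, 77, 77, 77, 77, 77, 77, 77, 77, 76, 77, 76, 76, 77, 76, 76, 76, 76, 76, 75, 72, 62, 40, 21, 18, 17, 17, 18, 18, 18, 18, 18, 17, 18]
```

View pics/wrist5.png

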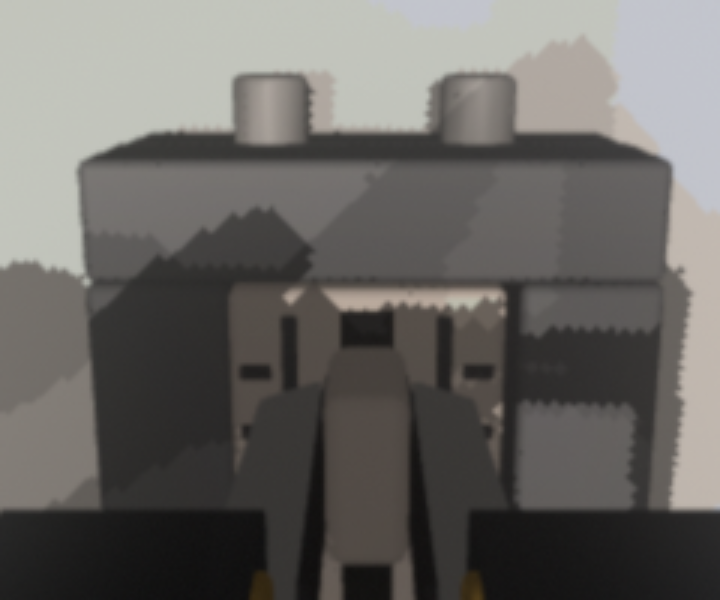

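View pics/scenecrop5.png

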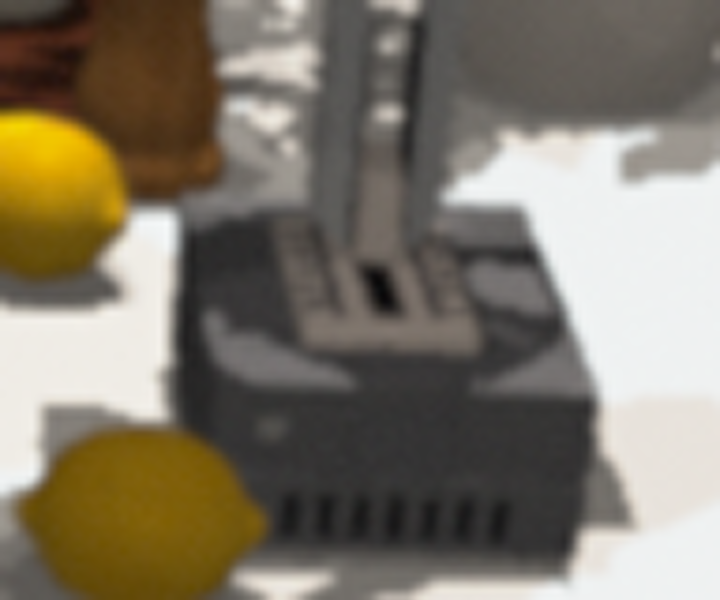

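>>> play_rows --deltas '[[[-1,0,0,0,0,0,8],[-1.5,0,0,0,0,0,8],[-1.5,0,0,0,0,0,8],[-1.5,0,0,0,0,0,8],[0,0,0,0,0,0,8]]]'

```text
time_s: 14.9
ee_pos: [0.6015, 0.0214, 0.0751]
eef_rot: [-0.549, 1.566, -2.87]
force: [-6.6, -9.3, -4.0]
grip_width: 0.0135
```

>>> play_rows --deltas '[[[-1,0,0,0,0,0,8],[-1.5,0,0,0,0,0,8],[-1.5,0,0,0,0,0,8],[-1.5,0,0,0,0,0,8],[0,0,0,0,0,0,8]]]'

```text
time_s: 15.4
ee_pos: [0.6015, 0.0214, 0.0806]
eef_rot: [-0.55, 1.566, -2.871]
force: [-6.7, -8.5, -5.4]
grip_width: 0.0138
```

>>> play_rows --deltas '[[[-1,0,0,0,0,0,8],[-1.5,0,0,0,0,0,8],[-1.5,0,0,0,0,0,8],[-1.5,0,0,0,0,0,8],[0,0,0,0,0,0,8]]]'

```text
time_s: 15.9
ee_pos: [0.6015, 0.0214, 0.0861]
eef_rot: [-0.555, 1.566, -2.876]
force: [-6.4, -8.6, -4.9]
grip_width: 0.0133
```

>>> play_rows --deltas '[[[-1,0,0,0,0,0,8],[-1.5,0,0,0,0,0,8],[-1.5,0,0,0,0,0,8],[-1,0,0.2,0,0,0,8],[0,0,0.3,0,0,0,8]]]'

```text
time_s: 16.4
ee_pos: [0.6014, 0.0213, 0.0912]
eef_rot: [-0.6, 1.566, -2.921]
force: [-5.4, -5.3, -5.3]
grip_width: 0.0135
```

>>> play_rows --deltas '[[[-2,0,0,0,0,0,8],[-3,0,0,0,0,0,8],[-4,0,0,0,0,0,8],[-4,0,0,0,0,0,8],[-4,0,0,0,0,0,8],[0,0,0,0,0,0,8]]]'

```text
time_s: 17.0
ee_pos: [0.6031, 0.0221, 0.1105]
eef_rot: [2.462, 1.57, 0.142]
force: [-0.2, -0.1, -2.6]
grip_width: 0.0137
```

```bash
python3 - <<'E'
from station import ctrl,viewer
from h import *
s=viewer.camera("scene")["img"][:,:,::-1]
cv2.imwrite("pics/scenecrop6.png",cv2.resize(s[160:260,340:460],(720,600),interpolation=cv2.INTER_CUBIC))
print(ctrl.get_obs()["force"],ctrl.get_obs()["moment"])
E
```

```text
[ 0.15824828  0.81463268 -3.77776857] [-0.01292993  0.11893949 -0.01118842]
```

View pics/scenecrop6.png

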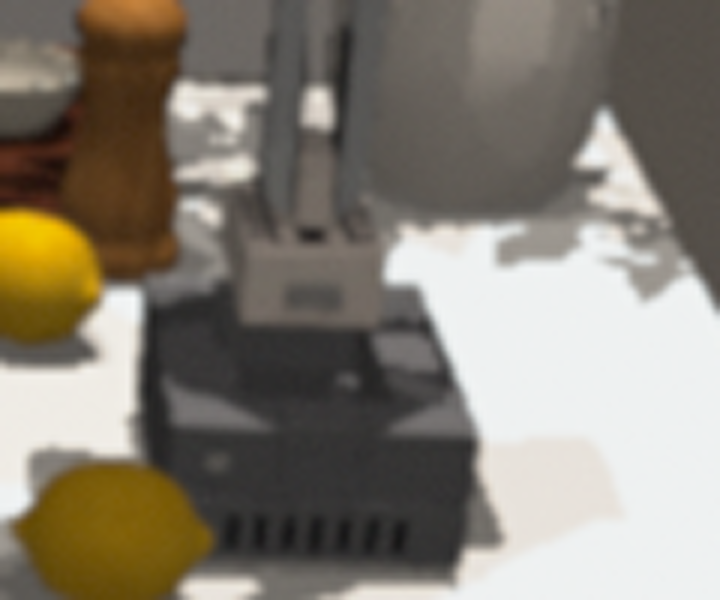

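>>> play_rows --deltas '[[[-4,0,0,0,0,0,8],[-7,0,0,0,0,0,8],[-8,0,0,0,0,0,8],[-8,0,0,0,0,0,8],[-8,0,0,0,0,0,8],[-8,0,0,0,0,0,8],[-6,0,0,0,0,0,8],[-2,-2,0,0,0,0,8],[0,-6,0,0,0,0,8],[0,-10,0,0,0,0,8]]]'

```text
time_s: 18.05
ee_pos: [0.5891, 0.0344, 0.1604]
eef_rot: [-0.78, 1.57, -3.102]
force: [-0.2, -1.0, -2.8]
grip_width: 0.0138
```

>>> play_rows --deltas '[[[0,-15,0,0,0,0,8],[0,-20,0,0,0,0,8],[0,-20,0,0,0,0,8],[0,-20,0,0,0,0,8],[0,-20,0,0,0,0,8],[0,-20,0,0,0,0,8],[0,-20,0,0,0,0,8],[0,-20,0,0,0,0,8],[0,-20,0,0,0,0,8],[0,-20,0,0,0,0,8]]]'

```text
time_s: 19.05
ee_pos: [0.4455, 0.1678, 0.1606]
eef_rot: [-0.717, 1.57, -3.038]
force: [0.6, 0.7, -3.2]
grip_width: 0.0139
```

>>> play_rows --deltas '[[[0,-18,0,0,0,0,8],[0,-14,0,0,0,0,8],[0,-10,0,0,0,0,8],[0,-6,0,0,0,0,8],[0,-3,0,0,0,0,8],[0,-1,0,0,0,0,8],[0,0,0,0,0,0,8],[0,0,0,0,0,0,8]]]'

```text
time_s: 19.85
ee_pos: [0.4091, 0.2023, 0.1608]
eef_rot: [0.178, 1.571, -2.143]
force: [0.8, -0.7, -2.5]
grip_width: 0.0137
```

```bash
python3 - <<'E'
from station import ctrl,viewer
from h import *
for n in("scene","wrist","top"):
    c=viewer.camera(n);np.save(f"pics/{n}7.npy",c,allow_pickle=True)
    cv2.imwrite(f"pics/{n}7.png",c["img"][:,:,::-1])
s=load("scene7")["img"][:,:,::-1]
cv2.imwrite("pics/scenecrop7.png",cv2.resize(s[130:250,200:360],(800,600),interpolation=cv2.INTER_CUBIC))
o=ctrl.get_obs();print(o["force"],o["ee_pos"],Ro.from_euler("xyz",o["eef_rot"]).as_matrix().round(4))
E
```

```text
[ 0.97930157 -0.36231805 -2.53126755] [0.40900873 0.20237173 0.16079136] [[-1.000e-04  7.315e-01 -6.819e-01]
 [-1.000e-04 -6.819e-01 -7.315e-01]
 [-1.000e+00 -0.000e+00  1.000e-04]]
```

View pics/scenecrop7.png

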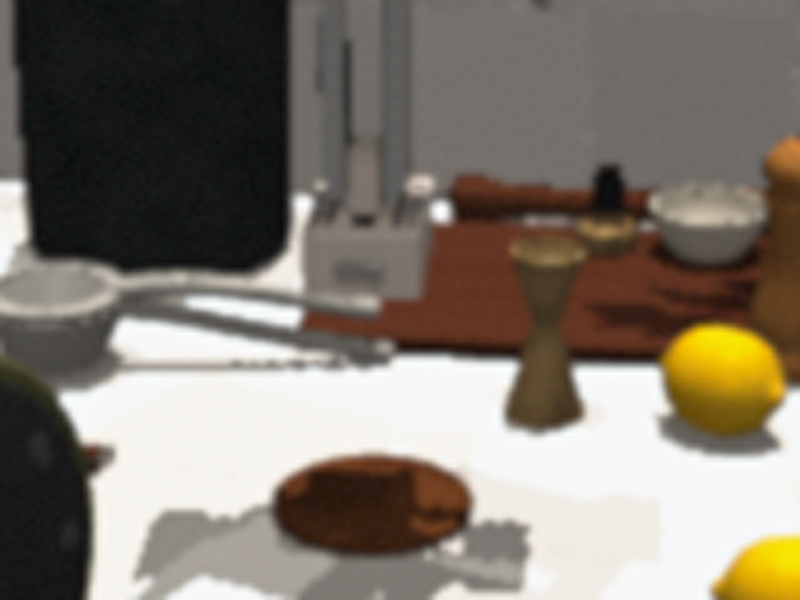

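View pics/wrist7.png

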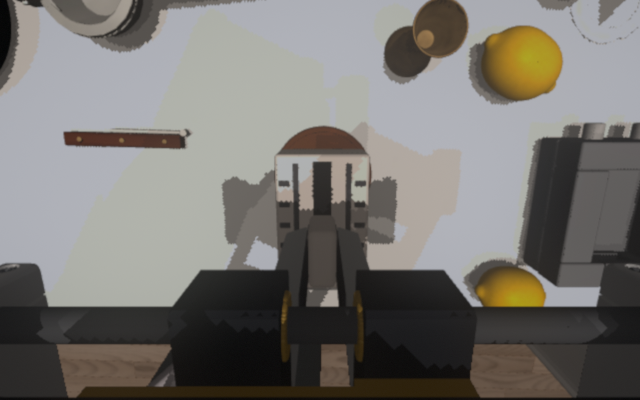

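View pics/top7.png

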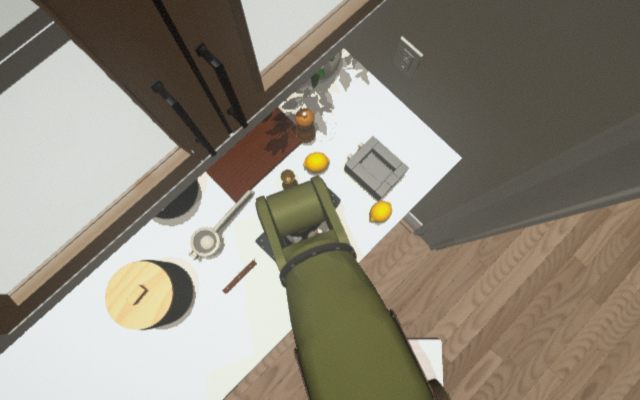

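```bash
python3 - <<'E'
from h import *
c=load("wrist7")
g=cv2.cvtColor(c["img"],cv2.COLOR_RGB2GRAY).astype(float)
print(g[140:172,285].astype(int),g[140:172,360].astype(int)); print(g[180,268:285].astype(int),g[180,360:380].astype(int))
ux=np.array([.6819,.7315]);uy=np.array([-ux[1],ux[0]]);T=np.array([.4090,.2024])
for z in(.152,.1553,.158):
    a=ray(c,276,155,z)[:2];b=ray(c,370,155,z)[:2];m=(a+b)/2-.04*ux
    print(z,np.linalg.norm(a-b),m,(m-T)@ux,(m-T)@uy,"to coaster",(np.array([.4135,.2082])-m)@ux,(np.array([.4135,.2082])-m)@uy)
im=c["img"]; hsv=cv2.cvtColor(im,cv2.COLOR_RGB2HSV)
cv2.imwrite("pics/wc7.png",cv2.resize(im[110:300,230:420,::-1],(600,600),interpolation=cv2.INTER_CUBIC))
# coaster predicted circle
th=np.linspace(0,6.28,24,endpoint=False)
P=np.c_[.4135+.048*np.cos(th),.2082+.048*np.sin(th),.008+0*th]
q=proj(c,P);print(q[q[:,1].argmin()],q[:,0].min(),q[:,0].max())
E
```

```text
[176 174 161 129  95  76  70  70  72  75  78  79  78  84 116 150 170 175
 177 177 177 177 177 177 177 177 177 177 177 177 176 176] [155 153 142 114  83  68  65  66  68  74  78  79  79  85 111 136 150 160
 165 165 164 163 164 168 173 174 175 174 173 173 174 175]
[102 102 102 102 103 105  94 117 142 161 155 142 136 133 136 140 142] [137 140 141 139 132 144 160 155 132  93  80 138 161 145 118 122 130 117
 123 132]
0.152 0.051358811322554446 [0.41447635 0.20808481] 0.00789276400725933 -0.00012948158795077317 to coaster -0.0005815140072593288 0.0007927515879507694
0.1553 0.05045609620213361 [0.41473582 0.20838257] 0.008287509295062606 -0.00011623744270662123 to coaster -0.0009762592950626035 0.0007795074427066173
0.158 0.049717511103607434 [0.41494811 0.2086262 ] 0.008610482712356196 -0.0001054013238705359 to coaster -0.0012992327123561942 0.0007686713238705319
[323.36352002 129.01025691] 272.68736626843247 370.37822830053443
```

View pics/wc7.png

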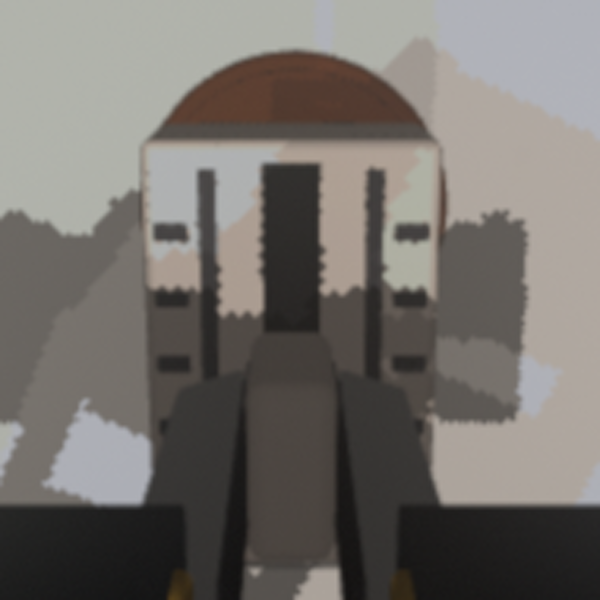

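>>> play_rows --deltas '[[[4,0,0,0,0,0,8],[8,0,0,0,0,0,8],[12,0,0,0,0,0,8],[14,0,0,0,0,0,8],[14,0,0,0,0,0,8],[14,0,0,0,0,0,8],[14,0,0,0,0,0,8],[12,0,0,0,0,0,8],[8,0,0,0,0,0,8],[4,0,0,0,0,0,8]]]'

```text
time_s: 21.0
ee_pos: [0.4086, 0.2024, 0.0559]
eef_rot: [-0.443, 1.57, -2.764]
force: [0.5, -0.5, -3.1]
grip_width: 0.0137
```

>>> play_rows --deltas '[[[2,0,0,0,0,0,8],[1,0,0,0,0,0,8],[1,0,0,0,0,0,8],[1,0,0,0,0,0,8],[1,0,0,0,0,0,8],[0,0,0,0,0,0,8]]]'

```text
time_s: 21.6
ee_pos: [0.4089, 0.2025, 0.0508]
eef_rot: [1.349, 1.571, -0.972]
force: [-0.0, -0.6, -2.9]
grip_width: 0.0138
```

>>> play_rows --deltas '[[[1,0,0,0,0,0,8],[1,0,0,0,0,0,8],[0,0,0,0,0,0,8]]]'

```text
time_s: 21.9
ee_pos: [0.4088, 0.2025, 0.0487]
eef_rot: [-0.385, 1.571, -2.705]
force: [-0.1, 0.5, -3.5]
grip_width: 0.0139
```

>>> play_rows --deltas '[[[1,0,0,0,0,0,8],[0.5,0,0,0,0,0,8],[0,0,0,0,0,0,8]]]'

```text
time_s: 22.2
ee_pos: [0.4088, 0.2025, 0.0473]
eef_rot: [-0.477, 1.571, -2.798]
force: [0.4, 0.7, -3.5]
grip_width: 0.0137
```

>>> play_rows --deltas '[[[0.6,0,0,0,0,0,8],[0.6,0,0,0,0,0,8],[0.6,0,0,0,0,0,8],[0.6,0,0,0,0,0,8],[0,0,0,0,0,0,8]]]'

```text
time_s: 22.7
ee_pos: [0.4088, 0.2025, 0.0448]
eef_rot: [-0.391, 1.571, -2.712]
force: [0.1, 0.8, -3.1]
grip_width: 0.0137
```

>>> play_rows --deltas '[[[0.5,0,0,0,0,0,8],[0.3,0,0,0,0,0,8],[0,0,0,0,0,0,8]]]'

```text
time_s: 23.0
ee_pos: [0.4089, 0.2025, 0.0441]
eef_rot: [-0.221, 1.571, -2.541]
force: [-0.7, 0.1, -3.2]
grip_width: 0.0138
```

>>> play_rows --deltas '[[[0.4,0,0,0,0,0,8],[0.4,0,0,0,0,0,8],[0,0,0,0,0,0,8]]]'

```text
time_s: 23.3
ee_pos: [0.409, 0.2026, 0.0435]
eef_rot: [2.93, 1.571, 0.609]
force: [-0.4, 0.3, -0.6]
grip_width: 0.0138
```

>>> play_rows --deltas '[[[0.4,0,0,0,0,0,8],[0,0,0,0,0,0,8]]]'

```text
time_s: 23.5
ee_pos: [0.4092, 0.2028, 0.0434]
eef_rot: [2.923, 1.57, 0.602]
force: [-0.8, 1.2, 4.8]
grip_width: 0.0139
```

>>> play_rows --deltas '[[[0.3,0,0,0,0,0,8],[0,0,0,0,0,0,8]]]'

```text
time_s: 23.7
ee_pos: [0.4094, 0.2029, 0.0433]
eef_rot: [2.925, 1.569, 0.604]
force: [-1.5, 1.4, 8.1]
grip_width: 0.0136
```

>>> play_rows --deltas '[[[-0.3,0,0,0,0,0,8],[0,0,0,0,0,0,10],[0,0,0,0,0,0,14],[0,0,0,0,0,0,18],[0,0,0,0,0,0,22],[0,0,0,0,0,0,26],[0,0,0,0,0,0,30],[0,0,0,0,0,0,34],[0,0,0,0,0,0,34]]]' --grip_force 5

```text
time_s: 24.6
ee_pos: [0.4089, 0.2025, 0.0429]
eef_rot: [0.01, 1.571, -2.31]
force: [0.1, -0.2, 0.4]
grip_width: 0.034
```

>>> play_rows --deltas '[[[-3,0,0,0,0,0,34],[-6,0,0,0,0,0,34],[-10,0,0,0,0,0,34],[-15,0,0,0,0,0,34],[-20,0,0,0,0,0,34],[-20,0,0,0,0,0,34],[-20,0,0,0,0,0,34],[-10,0,0,0,0,0,34],[0,0,0,0,0,0,34],[0,0,0,0,0,0,34]]]'

```text
time_s: 25.6
ee_pos: [0.4087, 0.2025, 0.1465]
eef_rot: [-0.419, 1.57, -2.74]
force: [-0.5, -1.1, -0.9]
grip_width: 0.034
```

```bash
python3 - <<'E'
from station import ctrl,viewer
from h import *
c=viewer.camera("wrist");np.save("pics/wrist8.npy",c,allow_pickle=True)
cv2.imwrite("pics/wrist8.png",c["img"][:,:,::-1])
s=viewer.camera("scene")["img"][:,:,::-1]
cv2.imwrite("pics/scenecrop8.png",cv2.resize(s[130:250,200:360],(800,600),interpolation=cv2.INTER_CUBIC))
o=ctrl.get_obs();print(o["force"],o["ee_pos"],o["time_s"])
E
```

```text
[-0.07648427 -0.32037831 -0.03381922] [0.40849138 0.20236216 0.14606729] 25.7
```

View pics/wrist8.png

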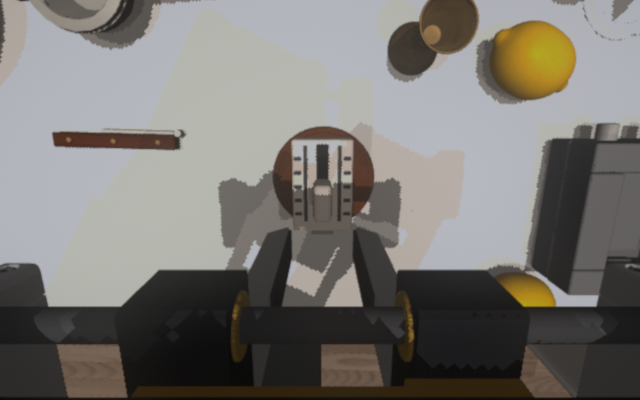

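View pics/scenecrop8.png

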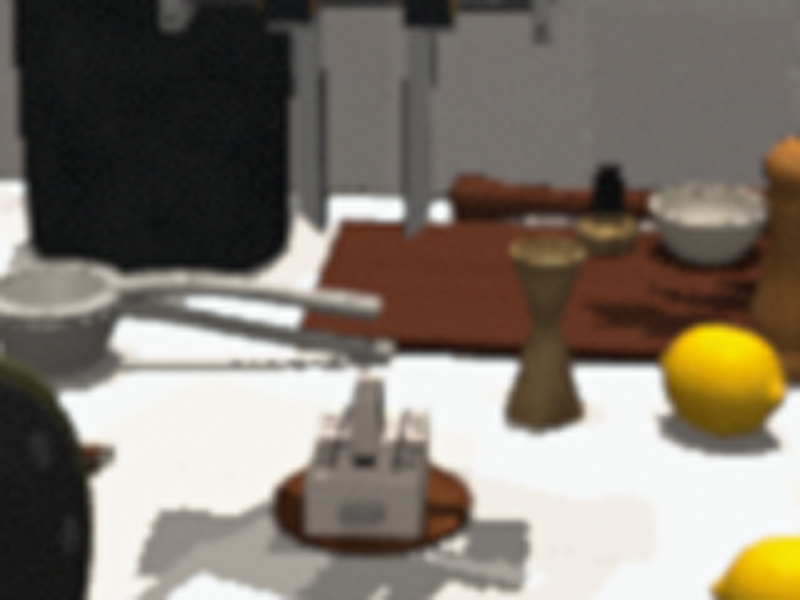

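```bash
python3 - <<'E'
from h import *
c=load("wrist8");ux=np.array([.6819,.7315])
a=ray(c,292,140,.038)[:2];b=ray(c,353,140,.038)[:2]
hsv=cv2.cvtColor(c["img"],cv2.COLOR_RGB2HSV)
m=cv2.inRange(hsv,(0,90,40),(15,255,220));m[:,:265]=0;m[:,385:]=0;m[:115]=0;m[230:]=0
k=np.concatenate(cv2.findContours(m,0,2)[0]);(x,y),r=cv2.minEnclosingCircle(k)
co=ray(c,x,y,.008)[:2];ce=(a+b)/2-.04*ux
print(np.linalg.norm(a-b),ce,co,r,np.linalg.norm(ce-co),np.linalg.norm(ce-[.4135,.2082]))
from station import hand_in
if np.linalg.norm(ce-co)<.012: print(hand_in())
E
```

```text
0.05048886036909701 [0.41429319 0.20858086] [0.41717143 0.21080573] 49.64938735961914 0.003637901178584911 0.0008798902711267887
the job is handed in; nothing more can be done
None
```

The cartridge is out of the unit and standing upright on the leather coaster, released. I handed the job in about 26 s into the 69 s limit; the hand-in gives no verdict.

- **Unlatching:** I gripped the tab across its sides and pressed it towards the hose ports until it reached its stop, at about 11.5 N. I lifted with the tab held in, pressing at about 7.5–11.5 N until the bolt was clear. The lift pull was about 4–7 N, with no sign of the bolt catching or the grip slipping.
- **Setting down:** The load on the coaster peaked at about 11 N. I then opened the fingers and backed off about 100 mm straight up.
- **Last checks:** The pictures show the cartridge upright and clear of the fingers, and the wrist force reads about zero. The lemons, jigger and corkscrew look where they were; I judged that by eye, not by measurement.
- **Small disagreement:** The cartridge measures 0.9 mm off centre against my first coaster fix, but 3.6 mm off against the last wrist picture, where it partly hides the coaster. Both are well inside the 20 mm allowed.

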